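# Strip the pellet die for cleaning

## Task

The powder-pellet die stands assembled on the bench and has to be stripped for cleaning. Take it apart from the top down and set each part on its own place, upright and fully seated: hang the plunger by its head in the three-legged stand, lay the stop ring flat in the white dish, slip the sleeve over the drying post down onto its foot, and last stand the base in the middle of the square grey mat. Do not disturb the beaker or the loupe.

Things in the scene. Friction and masses are not known exactly. Their poses are not given: they have to be found in the camera images.
- plunger: Steel plunger, loose, top of the die, 0.25 kg: shank 22 mm diameter, 32 mm long, below a knurled head 42 mm diameter, 18 mm tall. Origin: centre of the shank's lower end, z up; head from z = 32 to 50 mm. At first the shank passes down through the stop ring and 18 mm into the sleeve (1.5 mm clearance); the head rests on the ring. Grip the head, lift straight up over 32 mm to free it.
- stop_ring: Flat plain aluminium ring, loose, 50 mm outside diameter, 25 mm bore, 14 mm high, 0.06 kg. Origin: centre of its underside, z up. At the start it lies on top of the sleeve under the plunger's head.
- sleeve: Steel sleeve (die body), loose, 0.6 kg: thick tube 58 mm outside diameter, 25 mm bore right through, 44 mm high. Origin: centre of its underside, z up. At first it stands on the base's foot with the base's boss 24 mm up its bore (1.5 mm clearance): lift straight up over 24 mm to free it.
- base: Steel base of the die, loose, standing on the bench: round foot 78 mm diameter, 12 mm high, with a central round boss 22 mm diameter standing 24 mm above the foot (top at 36 mm), 0.5 kg. Origin: centre of its underside, z up. Grip it by the boss once the sleeve is off.
- plunger_stand: Place of the plunger: fixed stand, a round white top plate 66 mm diameter on three thin steel legs on a foot ring. The plate's upper face is 46 mm above the bench; the hole in its centre is 36 mm wide: the shank passes, the head rests on the plate, the shank's end then 14 mm above the bench. Origin: on its axis at bench level, z up.
- parts_dish: Place of the stop ring: fixed shallow round white dish, 81 mm outside diameter, rim 8.5 mm high, inner floor 3 mm above the bench and about 72 mm across. Origin: centre of its underside, z up.
- drying_post: Place of the sleeve: fixed round grey metal foot 68 mm diameter, 10 mm high, with an upright steel rod 11 mm diameter in its centre whose rounded top is 68.5 mm above the bench. The sleeve goes over the rod and stands on the foot. Origin: centre of its underside, z up.
- mat: Place of the base: fixed square grey rubber mat, 104 x 104 mm, 5 mm thick, with a thin white line near its edges. Origin: centre of its underside, z up.
- beaker: Small glass beaker, loose, 55 mm diameter, 71 mm tall, standing beside the work; not to be disturbed. Origin: centre of its underside.
- loupe: Black eye loupe, loose, 39 mm diameter, 41 mm tall, standing beside the work; not to be disturbed. Origin: centre of its underside.
There are look-alikes about, which are no part of the job. What is shaped like the stop_ring but brown or yellow is not meant.

How it is judged:
By the outcome, as a careful person would: the job done as asked, in the order asked, and still so for the second after the job is handed in, with the robot touching nothing.
It also fails if it takes over 99 s, if anything falls off the work surface, if the arm or the gripper's body presses on something with over 40 N, if the wrist force passes 120 N, or if a joint passes its speed limit or range.

## Robot

A 7-joint arm with a two-finger parallel gripper is mounted at the origin on a cart in front of the work surface, level with it; the furniture and walls round the work are solid. World frame = base frame: x ahead of the robot, y to its left, z up, the work surface at z = 0. Lengths are in m, angles in rad, forces in N, time in s.
With the tool pointing down it reaches from about 0.425 to 1.025 m from the base axis. Payload 9.4 kg.
Tool frame: the origin (TCP) lies at the very end of the fingers, on their centre line; the grasp point (between the pads) lies 19 mm behind it; z points along the fingers, y is the line along which they close (so a half turn about z gives the same grasp; the last joint's range is limited). The gripper opens to 85 mm and grips with 20 to 120 N. Pads are 22 mm wide; open, the fingers measure 114 mm over their backs; the gripper's body (76 mm by 85 mm) begins 54 mm behind the grasp point. The pads swing forward as they close: fully open they stand 13 mm farther back than shut.
Start: joints at [1.168, 0.599, -0.003, 1.599, 0.002, 0.943, -0.08], TCP at [0.232, -0.687, 0.231] pointing down, gripper open.
Joint ranges: [-2.57, 2.57], [-0.35, 1.97], [-1.29, 1.29], [0.11, 2.56], [-1.05, 4.19], [0.11, 1.86], [-2.63, 2.63]. Speed limits (rad/s): [2.22, 2.22, 3.01, 3.01, 3.14, 3.14, 3.14].

## Interface

Orientations are given as [roll, pitch, yaw] about the fixed x, y, z axes, in that order (R = Rz(yaw) Ry(pitch) Rx(roll)).
In Python, from bench import bot, optics gives the robot as it stands.
- The arm moves only by the shell command python3 -m inch 'ROWS' [OPENING]. ROWS is JSON, a list of rows, each a list of 6 numbers: the shift along the world's x, y, z in m, then the turn, a rotation vector about the world's x, y, z in rad. A call has 1 to 20 rows; each row shifts and turns the commanded pose from where the row before left it; what a row does not reach is not made up. A row lasts 1/10 s, in which the tool goes at most 50 mm and 8.59 degrees, less where a joint would pass 70% of its speed; a pose out of reach is approached as far as the arm can. A call is refused whole if a number of a shift passes 0.05 or a number of a turn 0.15, either way. A call with a gripper value outside its range is refused whole. OPENING is the finger opening in m, from 0 to 0.0854, set as the call begins (- or left out, the last holds). The fingers move at their own pace and stop on an object; the grip force is fixed at half the most. Time passes only in rows, so rows that do not move let the fingers close. It gives the time, the measured TCP pose, the force, the opening and the grip force at its end, in the units of the state.
- bot.state(): the state, without advancing time (a new reading comes with each control period).
- optics.grab_frame(name): name is "scene" or "top" or "wrist"; returns a dict with "image" (384x512x3 uint8, red, green, blue), "fov_y" (degrees; the focal length in pixels is half the picture's height over the tangent of half this angle, whatever the lens; pixels are square), "cx", "cy" (the principal point, pixels), "R" (3x3) and "t" (3): a world point X has camera coordinates R X + t; the wrist camera has in their place "mount" (4x4, takes a point from camera to tool coordinates, whose origin is the TCP and whose axes are the flange's). Camera axes: x right, y down, z forward; pixel columns grow to the right and rows downward; lengths in m; the calibration is good to about 2 mm. A picture is of the moment at which its call begins: read the wrist's pose just before it. There is no depth.
- bot.hand_in(): hands the job in; it is judged then, once.
Trained networks look in a picture, given as the dict that the camera call returned (one of the last four; its "shot" number tells which), for a name from the list of things; names that differ only in an ending like _2 or _b are one class to them, and where a whole thing is asked for, a point or a joint stands for the part that bears it (a point fixed in the world has none). Each returns a list of dicts, best first, with "p" (0 to 1); they miss things now and then, are a little off and sometimes report something else, mostly with a low value. They report only what shows in the picture. A call takes as long as a camera call. They do not tell look-alikes from the thing itself.
- optics.boxes_of(picture, label): "bbox" ([left, top, right, bottom] in pixels, round what is visible of it).
The state is a dict: "t": time; "joint_pos": joint angles; "joint_velocities": joint speeds; "tau": joint torques, N m; "tcp_pos": TCP position; "orientation": TCP orientation; "wrist_force": force on the tool from outside, world axes, zero at the start; "torque": the same for the moment, N m; "grip_width": finger opening in m; "gripper_force": force on a finger pad.
Only numpy, scipy, OpenCV 4.12 (cv2) and the standard library are available. Lean on these libraries where they do the work, as an engineer would, in place of code of your own. Each camera call takes 0.05 s, during which the arm holds its last target. There are 200 camera calls.

## Working session

There is one attempt and no reset: what is moved stays moved. The work goes in short steps, Python scripts to look and compute and a shell command to move; the robot and the scene stay as the last step left them, time stands still between calls to the robot, and variables do not carry over. Pictures are saved under pics/ and viewed, at most 14 in all, crops included, and the job is handed in when it is done.

```bash
mkdir -p pics; cat > h.py <<'E'
import numpy as np, cv2
from bench import bot, optics
def save(f,n): cv2.imwrite(f'pics/{n}.png', f['image'][:,:,::-1])
def K(f):
    fl=f['image'].shape[0]/2/np.tan(np.radians(f['fov_y'])/2); return fl
def ray(f,u,v):
    fl=K(f); d=np.array([(u-f['cx'])/fl,(v-f['cy'])/fl,1.])
    R=np.array(f['R']);t=np.array(f['t']); return -R.T@t, R.T@d
def at(f,u,v,z):
    c,d=ray(f,u,v); return c+d*(z-c[2])/d[2]
def proj(f,X):
    fl=K(f); p=np.array(f['R'])@np.array(X)+np.array(f['t']); return f['cx']+fl*p[0]/p[2], f['cy']+fl*p[1]/p[2]
E
python3 - <<'E'
from h import *
s=bot.state(); print(s['tcp_pos'],s['orientation'],s['t'],s['grip_width'])
for n in ['scene','top']:
    f=optics.grab_frame(n); save(f,n+'0'); print(n,f['fov_y'],-np.array(f['R']).T@np.array(f['t']))
    for l in 'plunger stop_ring sleeve base plunger_stand parts_dish drying_post mat beaker loupe'.split():
        for b in optics.boxes_of(f,l)[:3]:
            x=b['bbox']; u,v=(x[0]+x[2])/2,(x[1]+x[3])/2
            print(l,round(b['p'],2),np.round(x,0),np.round(at(f,u,v,0.0),3)[:2])
E
```

```text
[ 0.2318913  -0.68641558  0.23040518] [-3.14004157e+00  1.54370348e-04  3.25859940e-01] 0.0 0.0853512992451151
scene 50.34780627152171 [-0.25316199  0.53465643  0.64793309]
plunger 0.65 [220. 183. 230. 194.] [0.753 0.031]
stop_ring 0.65 [186. 222. 204. 236.] [0.6   0.204]
stop_ring 0.61 [220. 190. 236. 203.] [0.704 0.046]
stop_ring 0.29 [210. 210. 240. 221.] [0.614 0.105]
sleeve 0.82 [216. 197. 237. 212.] [0.664 0.073]
base 0.55 [209. 207. 242. 221.] [0.621 0.099]
plunger_stand 0.72 [272. 181. 293. 202.] [ 0.639 -0.111]
parts_dish 0.83 [324. 201. 356. 220.] [ 0.464 -0.191]
drying_post 0.56 [267. 209. 293. 239.] [ 0.498 -0.005]
mat 0.81 [194. 244. 241. 275.] [0.454 0.21 ]
beaker 0.94 [322. 164. 348. 193.] [ 0.619 -0.307]
loupe 0.67 [176. 269. 197. 289.] [0.429 0.302]
top 48.055857662400854 [0.44075312 0.03035982 1.11128111]
plunger 0.75 [220. 173. 242. 191.] [0.633 0.104]
stop_ring 0.82 [178. 186. 199. 206.] [0.597 0.215]
stop_ring 0.62 [253. 124. 271. 144.] [0.762 0.024]
stop_ring 0.45 [222. 175. 240. 193.] [0.627 0.105]
sleeve 0.43 [222. 181. 241. 197.] [0.615 0.103]
base 0.82 [218. 175. 249. 203.] [0.615 0.099]
plunger_stand 0.58 [286. 178. 314. 204.] [ 0.609 -0.075]
parts_dish 0.78 [331. 228. 361. 261.] [ 0.469 -0.191]
drying_post 0.81 [254. 231. 277. 257.] [0.472 0.016]
mat 0.92 [160. 226. 210. 277.] [0.452 0.221]
beaker 0.88 [363. 187. 390. 213.] [ 0.585 -0.274]
loupe 0.57 [137. 265. 159. 280.] [0.4   0.314]
```

```bash
python3 - <<'E'
import cv2,numpy as np
a=cv2.imread('pics/scene0.png')[150:310,140:370]; b=cv2.imread('pics/top0.png')[100:300,120:400]
cv2.imwrite('pics/c1.png',cv2.resize(b,None,fx=2.85,fy=2.85,interpolation=3)); cv2.imwrite('pics/c2.png',cv2.resize(a,None,fx=3.4,fy=3.4,interpolation=3))
E
```

```text
(no output)
```

View pics/c1.png

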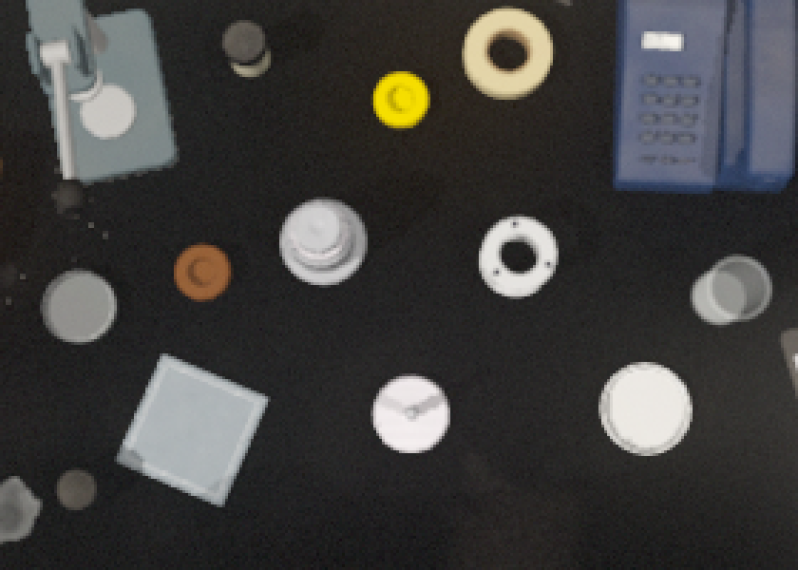

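View pics/c2.png

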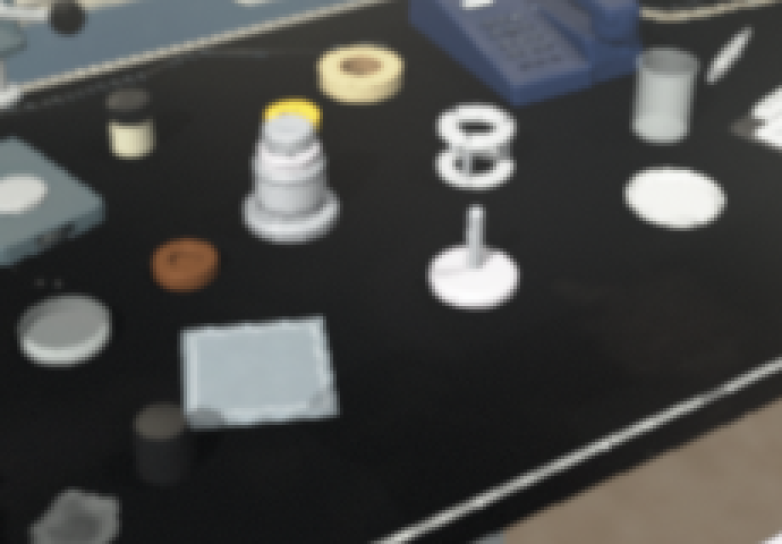

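```bash
python3 - <<'E'
from h import *
f=optics.grab_frame('top')
g=cv2.cvtColor(f['image'],cv2.COLOR_RGB2GRAY)
S=6; G=cv2.resize(g,None,fx=S,fy=S,interpolation=2)
for n,(cu,cv_),z in [('base',(323,241),.012),('stand',(518,257),.046),('post',(411,414),.01),('dish',(645,409),.0085),('mat',(193,430),.005),('bk',(731,288),.071),('loupe',(76,489),.041),('head',(322,222),.088)]:
    u,v=cu/2.85+120,cv_/2.85+100
    m=np.zeros_like(G); r=30 if n=='mat' else 20
    cv2.circle(m,(int(u*S),int(v*S)),r*S,255,-1)
    b=((G>95)&(m>0)).astype(np.uint8)
    cs,_=cv2.findContours(b,0,2); 
    print(n,'eye',at(f,u,v,z)[:2].round(4))
    if cs:
        c=max(cs,key=cv2.contourArea); (x,y),rad=cv2.minEnclosingCircle(c)
        if n=='mat':
            q=cv2.minAreaRect(c); x,y=q[0]; print(q)
        uu,vv=(x+.5)/S-.5,(y+.5)/S-.5; P=at(f,uu,vv,z); print('  fit',P[:2].round(4), 'diam',2*np.linalg.norm(at(f,uu+rad/S,vv,z)-P).round(4))
s=bot.state(); print(optics.grab_frame('wrist')['mount'])
E
```

```text
base eye [0.624  0.0983]
  fit [0.624  0.0994] diam 0.0798
stand eye [ 0.6036 -0.0751]
  fit [ 0.6045 -0.0742] diam 0.0738
post eye [0.4678 0.0191]
  fit [0.4686 0.0203] diam 0.0712
dish eye [ 0.4716 -0.19  ]
  fit [ 0.473  -0.1896] diam 0.0852
mat eye [0.4544 0.2138]
((1123.667236328125, 1504.674560546875), (249.8386993408203, 254.3235321044922), 23.03943634033203)
  fit [0.4557 0.216 ] diam 0.1452
bk eye [ 0.5724 -0.2543]
  fit [ 0.5699 -0.2534] diam 0.0696
loupe eye [0.4041 0.3072]
  fit [0.3939 0.3505] diam 0.0396
head eye [0.6277 0.0945]
  fit [0.6113 0.0946] diam 0.0744
[[-7.31133104e-04 -9.49815763e-01 -3.12809017e-01  7.87790388e-02]
 [ 9.99999048e-01 -1.06037241e-03  8.82410680e-04 -8.73100542e-04]
 [-1.16982162e-03 -3.12808074e-01  9.49815635e-01 -1.43247847e-01]
 [ 0.00000000e+00  0.00000000e+00  0.00000000e+00  1.00000000e+00]]
```

```bash
python3 -m inch '[[0.02,0.039,0,0,0,0.062],[0.02,0.039,0,0,0,0.062],[0.02,0.039,0,0,0,0.062],[0.02,0.039,0,0,0,0.062],[0.02,0.039,0,0,0,0.062],[0.02,0.039,0,0,0,0.062],[0.02,0.039,0,0,0,0.062],[0.02,0.039,0,0,0,0.062],[0.02,0.039,0,0,0,0.062],[0.02,0.039,0,0,0,0.062],[0.02,0.039,0,0,0,0.062],[0.02,0.039,0,0,0,0.062],[0.02,0.039,0,0,0,0.062],[0.02,0.039,0,0,0,0.062],[0.02,0.039,0,0,0,0.062],[0.02,0.039,0,0,0,0.062],[0.02,0.039,0,0,0,0.062],[0.02,0.039,0,0,0,0.062],[0.02,0.039,0,0,0,0.062],[0.01,0.039,0,0,0,0.062]]' 0.0854
cat >> h.py <<'E'
from scipy.spatial.transform import Rotation as Ro
def wrist():
    s=bot.state(); f=dict(optics.grab_frame('wrist'))
    T=np.eye(4); T[:3,:3]=Ro.from_euler('xyz',s['orientation']).as_matrix(); T[:3,3]=s['tcp_pos']
    C=np.linalg.inv(T@np.array(f['mount'])); f['R']=C[:3,:3]; f['t']=C[:3,3]; return s,f
def show(*n):
    s,f=wrist(); print(np.round(s['tcp_pos'],4),np.round(s['orientation'],4),round(s['t'],2),round(s['grip_width'],4)); return s,f
E
python3 - <<'E'
from h import *
s,f=show(); save(f,'w1')
for l,z in [('plunger',.079),('stop_ring',.063),('base',.006),('sleeve',.034)]:
    for b in optics.boxes_of(f,l)[:2]:
        x=b['bbox']; print(l,round(b['p'],2),np.round(x),at(f,(x[0]+x[2])/2,(x[1]+x[3])/2,z).round(4))
E
```

```text
t: 3.2
tcp_pos: [0.6235, 0.0948, 0.2313]
orientation: [3.141, -0.0, 1.568]
wrist_force: [-0.1, -0.6, 0.5]
grip_width: 0.0856
gripper_force: 0.0
[0.6235 0.0948 0.2313] [ 3.1406e+00 -2.0000e-04  1.5678e+00] 3.2 0.0856
plunger 0.87 [237. 150. 271. 192.] [0.623  0.1006 0.079 ]
stop_ring 0.76 [209.  53. 250.  92.] [0.5971 0.2053 0.063 ]
stop_ring 0.62 [231. 150. 270. 173.] [0.6195 0.108  0.063 ]
base 0.66 [226. 129. 282. 170.] [0.6239 0.1127 0.006 ]
sleeve 0.59 [232. 141. 277. 174.] [0.6237 0.107  0.034 ]
```

View pics/w1.png

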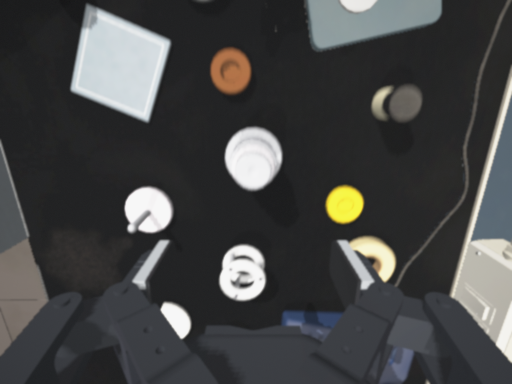

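```bash
python3 - <<'E'
from h import *
s,f=show(); print(f['fov_y'],[k for k in f])
c=f['image'][115:205,210:300,::-1]; cv2.imwrite('pics/w1c.png',cv2.resize(c,None,fx=6.5,fy=6.5,interpolation=3))
for X in [(.624,.099,.012),(.624,.099,.088),(.6045,-.0742,.046),(.4686,.0203,.01),(.4557,.216,.005)]: print(X,np.round(proj(f,X),1))
E
```

```text
[0.6218 0.0926 0.2311] [-3.1412e+00  7.0000e-04  1.5654e+00] 3.45 0.0856
71.44065896977045 ['image', 'fov_y', 'cx', 'cy', 'mount', 'shot', 'R', 't']
(0.624, 0.099, 0.012) [255.7 158.5]
(0.624, 0.099, 0.088) [256.4 172.3]
(0.6045, -0.0742, 0.046) [242.9 280.4]
(0.4686, 0.0203, 0.01) [150.6 211.4]
(0.4557, 0.216, 0.005) [122.3  66.8]
```

View pics/w1c.png

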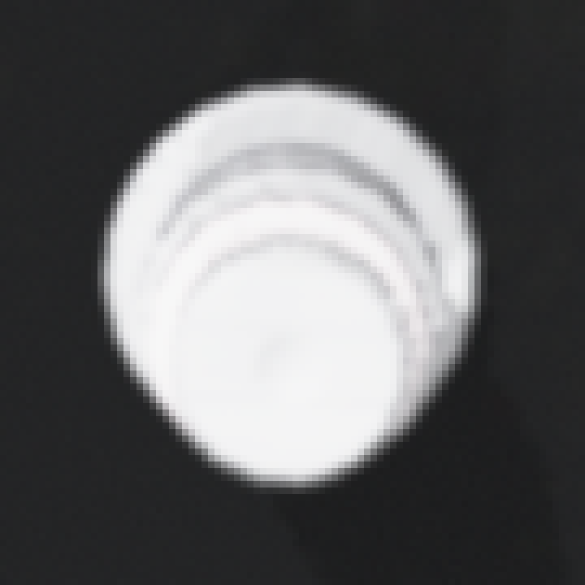

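```bash
python3 -m inch '[[0.001,0.006,-0.03,0,0,0],[0,0,-0.035,0,0,0],[0,0,-0.035,0,0,0],[0,0,-0.03,0,0,0],[0,0,-0.02,0,0,0],[0,0,-0.008,0,0,0],[0,0,0,0,0,0],[0,0,0,0,0,0]]'
python3 - <<'E'
from h import *
s,f=show();s,f=show(); save(f,'w2'); print(proj(f,(.623,.1,.088)))
E
```

```text
t: 4.3
tcp_pos: [0.6236, 0.0986, 0.0743]
orientation: [3.14, 0.0, 1.565]
wrist_force: [-0.2, 0.6, -0.0]
grip_width: 0.0856
gripper_force: 0.0
[0.6236 0.0986 0.0743] [3.1403 0.     1.5648] 4.3 0.0856
[0.6238 0.0988 0.0746] [ 3.1397e+00 -2.0000e-04  1.5650e+00] 4.35 0.0852
(np.float64(254.4000096043292), np.float64(252.3297286879533))
```

View pics/w2.png

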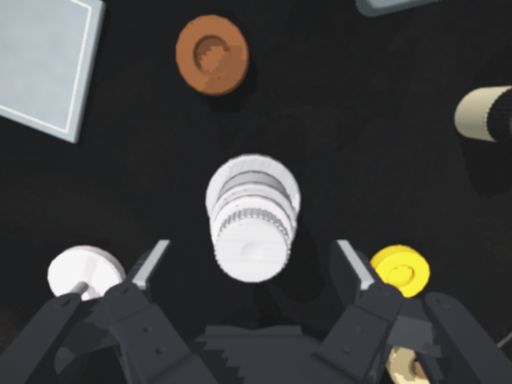

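```bash
python3 -m inch '[[0,0.001,-0.002,0,0,0],[0,0,0,0,0,0],[0,0,0,0,0,0],[0,0,0,0,0,0],[0,0,0,0,0,0],[0,0,0,0,0,0],[0,0,0,0,0,0],[0,0,0,0,0,0]]' 0.03
```

```text
t: 5.2
tcp_pos: [0.6234, 0.1002, 0.072]
orientation: [3.141, 0.0, 1.566]
wrist_force: [0.1, -0.2, 5.9]
grip_width: 0.0399
gripper_force: 59.7
```

```bash
python3 -m inch '[[0,0,0.008,0,0,0],[0,0,0.01,0,0,0],[0,0,0.012,0,0,0],[0,0,0.015,0,0,0],[0,0,0.015,0,0,0],[0,0,0.01,0,0,0],[0,0,0,0,0,0],[0,0,0,0,0,0]]'
python3 - <<'E'
from h import *
s,f=show(); save(f,'w3')
g=optics.grab_frame('scene'); save(g,'s3')
a=cv2.resize(f['image'][100:330,130:380,::-1],(500,460)); b=cv2.resize(g['image'][160:260,190:300,::-1],(300,273))
o=np.zeros((460,800,3),np.uint8); o[:,:500]=a; o[:273,500:]=b; cv2.imwrite('pics/m3.png',o)
E
```

```text
t: 6.0
tcp_pos: [0.623, 0.1, 0.1415]
orientation: [3.141, 0.0, 1.566]
wrist_force: [-0.7, -0.0, -4.1]
grip_width: 0.0401
gripper_force: 60.9
[0.623  0.1    0.1415] [3.1412e+00 1.0000e-04 1.5657e+00] 6.0 0.0401
```

View pics/m3.png

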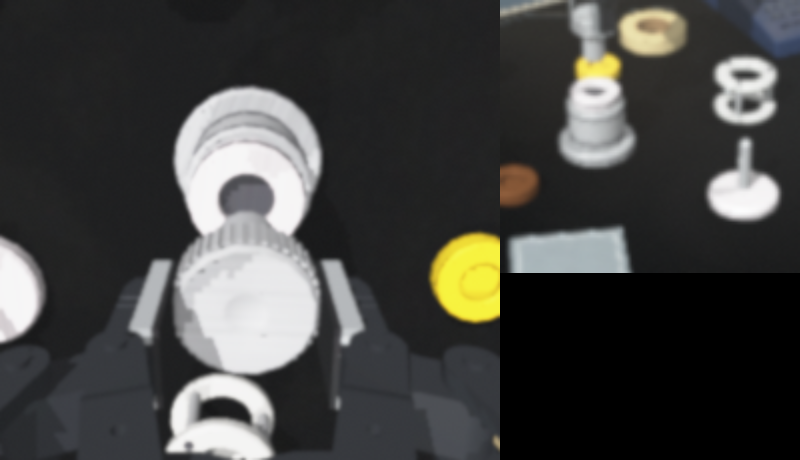

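```bash
python3 -m inch '[[-0.002,-0.02,0,0,0,0],[-0.003,-0.03,0,0,0,0],[-0.004,-0.035,0,0,0,0],[-0.004,-0.034,0,0,0,0],[-0.004,-0.03,0,0,0,0],[-0.003,-0.015,0,0,0,0],[0,-0.01,0,0,0,0],[0,0,0,0,0,0],[0,0,0,0,0,0]]'
python3 - <<'E'
from h import *
s,f=show(); save(f,'w4')
g=optics.grab_frame('scene')
x,y,z=np.array(s['tcp_pos']); print(proj(f,(.604,-.075,.046)), proj(f,(x,y,.158)))
a=cv2.resize(f['image'][130:310,130:380,::-1],(500,360)); b=cv2.resize(g['image'][150:250,240:340,::-1],(300,300))
o=np.zeros((360,800,3),np.uint8); o[:,:500]=a; o[:300,500:]=b; cv2.imwrite('pics/m4.png',o)
E
```

```text
t: 7.0
tcp_pos: [0.6034, -0.0722, 0.1412]
orientation: [3.141, -0.001, 1.567]
wrist_force: [0.6, -0.7, -3.1]
grip_width: 0.0397
gripper_force: 60.9
[ 0.6034 -0.0722  0.1412] [ 3.1413e+00 -1.1000e-03  1.5672e+00] 7.0 0.0397
(np.float64(255.26795173664178), np.float64(194.62680753241145)) (np.float64(255.88179353962676), np.float64(257.53539577748165))
```

View pics/m4.png

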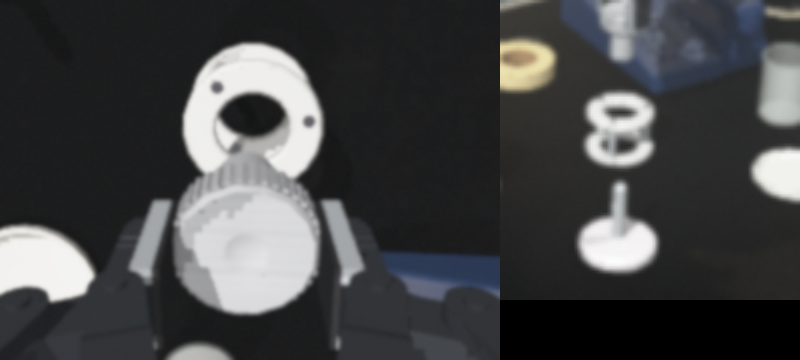

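```bash
python3 -m inch '[[0.003,-0.003,0,0,0,0],[0,0,-0.015,0,0,0],[0,0,-0.02,0,0,0],[0,0,-0.02,0,0,0],[0,0,-0.015,0,0,0],[0,0,-0.01,0,0,0],[0,0,-0.008,0,0,0],[0,0,0,0,0,0],[0,0,0,0,0,0]]'
python3 -m inch '[[0,0,-0.002,0,0,0],[0,0,-0.002,0,0,0],[0,0,0,0,0,0],[0,0,0,0,0,0]]'
```

```text
t: 8.0
tcp_pos: [0.6063, -0.0768, 0.0535]
orientation: [3.141, 0.0, 1.566]
wrist_force: [-0.8, 0.3, -3.1]
grip_width: 0.0399
gripper_force: 61.0
t: 8.4
tcp_pos: [0.6061, -0.0769, 0.0494]
orientation: [3.141, 0.0, 1.566]
wrist_force: [1.5, -0.7, -3.4]
grip_width: 0.0397
gripper_force: 61.0
```

```bash
python3 -m inch '[[0,0,-0.0015,0,0,0],[0,0,-0.001,0,0,0],[0,0,0,0,0,0]]'
```

```text
t: 8.7
tcp_pos: [0.6063, -0.0769, 0.0479]
orientation: [3.141, 0.001, 1.566]
wrist_force: [-3.7, -0.8, 9.4]
grip_width: 0.0398
gripper_force: 62.6
```

Contact. Release and rise.

```bash
python3 -m inch '[[0,0,0,0,0,0],[0,0,0,0,0,0],[0,0,0,0,0,0],[0,0,0,0,0,0],[0,0,0.01,0,0,0],[0,0,0.03,0,0,0],[0,0,0.03,0,0,0],[0,0,0.03,0,0,0],[0,0,0,0,0,0]]' 0.0854
python3 - <<'E'
from h import *
s,f=show(); save(f,'w5')
g=optics.grab_frame('scene')
a=cv2.resize(f['image'][130:310,130:380,::-1],(500,360)); b=cv2.resize(g['image'][150:250,240:340,::-1],(300,300))
o=np.zeros((360,800,3),np.uint8); o[:,:500]=a; o[:300,500:]=b; cv2.imwrite('pics/m5.png',o)
E
```

```text
t: 9.6
tcp_pos: [0.6081, -0.0768, 0.1513]
orientation: [3.135, 0.0, 1.566]
wrist_force: [0.6, -0.5, -0.4]
grip_width: 0.0855
gripper_force: 0.0
[ 0.6081 -0.0768  0.1513] [3.1351e+00 5.0000e-04 1.5655e+00] 9.6 0.0855
```

View pics/m5.png

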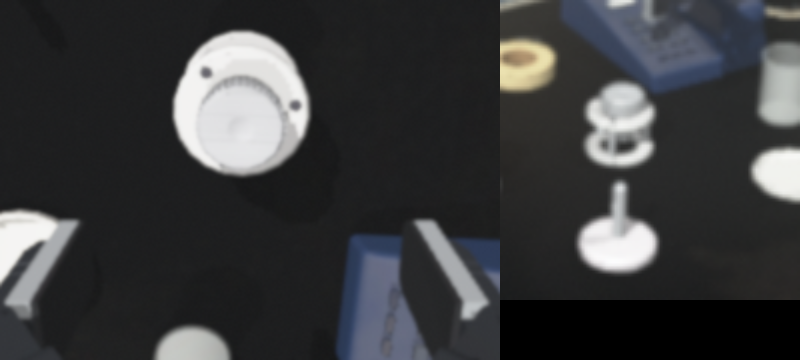

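```bash
python3 -m inch '[[0.001,0.015,0,0,0,0],[0.002,0.03,0,0,0,0],[0.004,0.04,0,0,0,0],[0.004,0.04,0,0,0,0],[0.003,0.03,0,0,0,0],[0.003,0.022,-0.01,0,0,0],[0,0,-0.025,0,0,0],[0,0,-0.025,0,0,0],[0,0,-0.015,0,0,0],[0,0,0,0,0,0],[0,0,0,0,0,0]]'
python3 - <<'E'
from h import *
s,f=show(); save(f,'w6')
for X in [(.6215,.1,.07),(.6225,.1,.012)]: print(np.round(proj(f,X),1))
a=cv2.resize(f['image'][130:310,130:380,::-1],(750,540)); cv2.imwrite('pics/m6.png',a)
E
```

```text
t: 10.8
tcp_pos: [0.6228, 0.1006, 0.0716]
orientation: [-3.141, 0.0, 1.566]
wrist_force: [-1.0, 0.5, 0.6]
grip_width: 0.0856
gripper_force: 0.0
[0.6228 0.1006 0.0716] [-3.1406  0.      1.5662] 10.8 0.0856
[253.4 241.8]
[254.6 206.5]
```

View pics/m6.png

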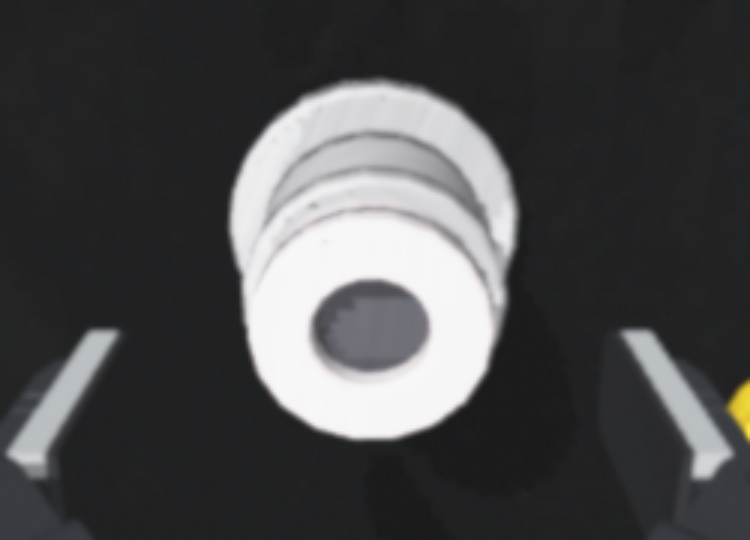

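```bash
python3 -m inch '[[0,0.001,-0.008,0,0,0],[0,0,-0.006,0,0,0],[0,0,0,0,0,0]]'
python3 -m inch '[[0,0,0,0,0,0],[0,0,0,0,0,0],[0,0,0,0,0,0],[0,0,0,0,0,0],[0,0,0,0,0,0],[0,0,0,0,0,0],[0,0,0,0,0,0]]' 0.04
python3 -m inch '[[0,0,0.008,0,0,0],[0,0,0.012,0,0,0],[0,0,0.02,0,0,0],[0,0,0.02,0,0,0],[0,0,0.02,0,0,0],[0,0,0,0,0,0]]'
```

```text
t: 11.15
tcp_pos: [0.6227, 0.1009, 0.0572]
orientation: [-3.141, 0.0, 1.566]
wrist_force: [0.4, -0.1, -0.4]
grip_width: 0.0856
gripper_force: 0.0
t: 11.85
tcp_pos: [0.6233, 0.1011, 0.0587]
orientation: [3.141, 0.0, 1.566]
wrist_force: [-2.0, -0.0, 7.1]
grip_width: 0.0471
gripper_force: 60.5
t: 12.45
tcp_pos: [0.6246, 0.1016, 0.1412]
orientation: [3.137, -0.001, 1.565]
wrist_force: [0.2, -0.3, -0.0]
grip_width: 0.0473
gripper_force: 61.7
```

```bash
python3 -m inch '[[-0.008,-0.015,0,0,0,0],[-0.013,-0.025,0,0,0,0],[-0.018,-0.034,0,0,0,0],[-0.018,-0.034,0,0,0,0],[-0.018,-0.034,0,0,0,0],[-0.018,-0.034,0,0,0,0],[-0.018,-0.034,0,0,0,0],[-0.015,-0.03,0,0,0,0],[-0.013,-0.025,0,0,0,0],[-0.008,-0.015,0,0,0,0],[-0.004,-0.009,0,0,0,0],[0,0,-0.03,0,0,0],[0,0,-0.02,0,0,0],[0,0,0,0,0,0],[0,0,0,0,0,0]]'
python3 - <<'E'
from h import *
s,f=show(); save(f,'w7')
x,y,z=s['tcp_pos']; print(np.round([proj(f,(.472,-.19,.0085)),proj(f,(x,y,z+.012))],1))
a=cv2.resize(f['image'][100:310,130:380,::-1],(750,630-30)); cv2.imwrite('pics/m7.png',a)
E
```

```text
t: 13.95
tcp_pos: [0.4717, -0.1874, 0.0876]
orientation: [-3.14, -0.001, 1.567]
wrist_force: [-0.6, 0.3, -0.6]
grip_width: 0.0472
gripper_force: 61.8
[ 0.4717 -0.1874  0.0876] [-3.1402e+00 -5.0000e-04  1.5667e+00] 13.95 0.0472
[[255.2 200.4]
 [255.8 252.8]]
```

View pics/m7.png

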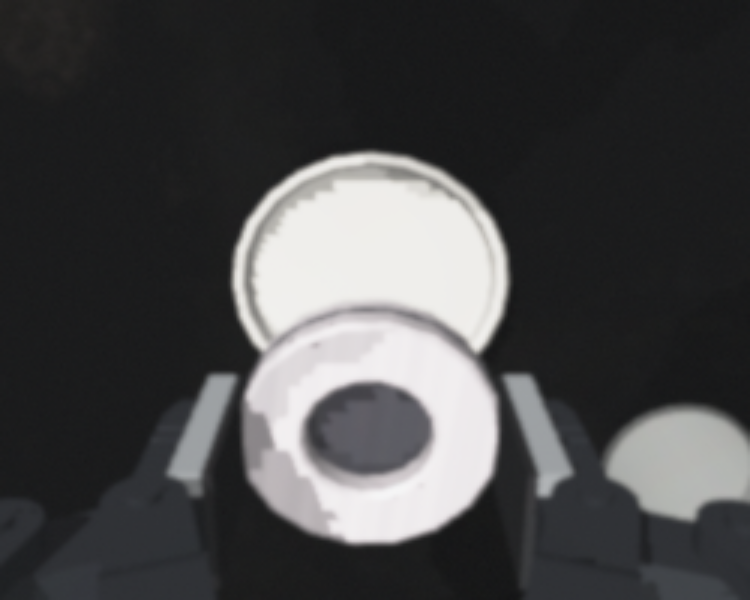

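```bash
python3 -m inch '[[0,-0.0015,-0.015,0,0,0],[0,0,-0.02,0,0,0],[0,0,-0.02,0,0,0],[0,0,-0.015,0,0,0],[0,0,-0.007,0,0,0],[0,0,-0.003,0,0,0],[0,0,0,0,0,0],[0,0,0,0,0,0]]'
```

```text
t: 14.8
tcp_pos: [0.4724, -0.1895, 0.0085]
orientation: [3.141, 0.0, 1.566]
wrist_force: [0.4, -0.9, -0.8]
grip_width: 0.0471
gripper_force: 61.9
```

```bash
python3 -m inch '[[0,0,-0.002,0,0,0],[0,0,-0.001,0,0,0],[0,0,0,0,0,0]]'; python3 -m inch '[[0,0,0,0,0,0],[0,0,0,0,0,0],[0,0,0,0,0,0]]' 0.06;  python3 -m inch '[[0,0,0.015,0,0,0],[0,0,0.035,0,0,0],[0,0,0.04,0,0,0],[0,0.02,0.04,0,0,0],[0.01,0.04,0.01,0,0,0],[0,0,0,0,0,0]]' 0.0854
python3 - <<'E'
from h import *
s,f=show(); save(f,'w8')
g=optics.grab_frame('scene')
a=cv2.resize(f['image'][130:310,130:380,::-1],(500,360)); b=cv2.resize(g['image'][170:245,300:375,::-1],(300,300))
o=np.zeros((360,800,3),np.uint8); o[:,:500]=a; o[:300,500:]=b; cv2.imwrite('pics/m8.png',o)
E
```

```text
t: 15.1
tcp_pos: [0.4723, -0.1896, 0.0056]
orientation: [3.14, 0.001, 1.566]
wrist_force: [-1.3, -0.3, 8.6]
grip_width: 0.0468
gripper_force: 62.9
t: 15.4
tcp_pos: [0.4721, -0.1894, 0.0048]
orientation: [3.142, 0.0, 1.566]
wrist_force: [0.2, -0.2, -0.6]
grip_width: 0.0601
gripper_force: 0.0
t: 16.0
tcp_pos: [0.4845, -0.1251, 0.1472]
orientation: [3.136, -0.001, 1.571]
wrist_force: [-0.2, -0.9, -0.8]
grip_width: 0.0857
gripper_force: 0.0
[ 0.4845 -0.1251  0.1472] [ 3.1358e+00 -1.2000e-03  1.5706e+00] 16.0 0.0857
```

View pics/m8.png

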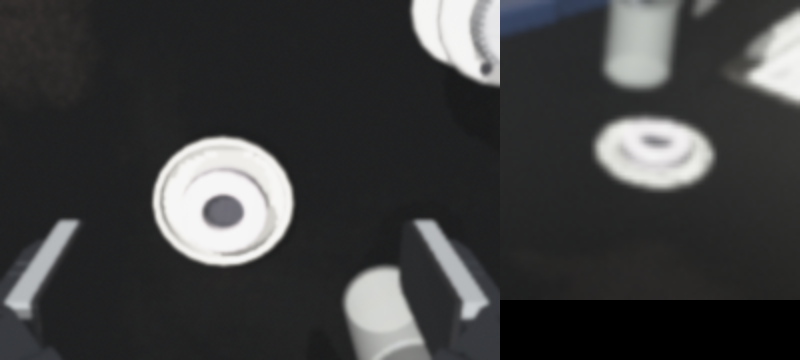

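```bash
python3 -m inch '[[0.01,0.016,0,0,0,0],[0.02,0.033,0,0,0,0],[0.025,0.04,0,0,0,0],[0.025,0.04,0,0,0,0],[0.025,0.04,0,0,0,0],[0.018,0.032,0,0,0,0],[0.012,0.02,0,0,0,0],[0.005,0.009,0,0,0,0],[0,0,0,0,0,0],[0,0,0,0,0,0]]'
python3 - <<'E'
from h import *
s,f=show(); save(f,'w9')
for X in [(.6225,.1,.056),(.6225,.1,.012)]: print(np.round(proj(f,X),1))
g=cv2.cvtColor(f['image'],cv2.COLOR_RGB2GRAY)[80:260,190:320]
c=max(cv2.findContours((g>95).astype(np.uint8),0,2)[0],key=cv2.contourArea); print(cv2.minEnclosingCircle(c),cv2.boundingRect(c))
E
```

```text
t: 17.1
tcp_pos: [0.6212, 0.0985, 0.144]
orientation: [-3.14, 0.002, 1.564]
wrist_force: [-0.4, 0.0, -0.3]
grip_width: 0.0855
gripper_force: 0.0
[0.6212 0.0985 0.144 ] [-3.1398e+00  1.6000e-03  1.5643e+00] 17.1 0.0855
[256.3 192.5]
[255.9 179.2]
((65.0, 101.0), 40.31138610839844) (29, 61, 74, 81)
```

```bash
python3 -m inch '[[0.001,0.002,-0.02,0,0,0],[0,0,-0.03,0,0,0],[0,0,-0.03,0,0,0],[0,0,-0.02,0,0,0],[0,0,-0.012,0,0,0],[0,0,-0.006,0,0,0],[0,0,0,0,0,0],[0,0,0,0,0,0]]'
```

```text
t: 17.95
tcp_pos: [0.6235, 0.1024, 0.0277]
orientation: [3.14, -0.0, 1.565]
wrist_force: [0.6, -0.4, 0.4]
grip_width: 0.0858
gripper_force: 0.0
```

```bash
python3 -m inch '[[0,0,-0.003,0,0,0],[0,0,0,0,0,0],[0,0,0,0,0,0],[0,0,0,0,0,0],[0,0,0,0,0,0],[0,0,0,0,0,0],[0,0,0,0,0,0]]' 0.045
python3 -m inch '[[0,0,0.006,0,0,0],[0,0,0.008,0,0,0],[0,0,0.01,0,0,0],[0,0,0.012,0,0,0],[0,0,0.02,0,0,0],[0,0,0.02,0,0,0],[0,0,0.019,0,0,0],[0,0,0,0,0,0],[0,0,0,0,0,0]]'
```

```text
t: 18.65
tcp_pos: [0.6236, 0.1026, 0.0248]
orientation: [3.14, 0.0, 1.566]
wrist_force: [-1.5, -0.8, 5.8]
grip_width: 0.0562
gripper_force: 63.3
t: 19.55
tcp_pos: [0.623, 0.1024, 0.1192]
orientation: [3.141, 0.0, 1.566]
wrist_force: [-0.7, -0.1, -6.4]
grip_width: 0.0566
gripper_force: 65.6
```

```bash
python3 -m inch '[[-0.01,-0.005,0,0,0,0],[-0.018,-0.009,0,0,0,0],[-0.024,-0.013,0,0,0,0],[-0.026,-0.013,0,0,0,0],[-0.026,-0.013,0,0,0,0],[-0.024,-0.013,0,0,0,0],[-0.017,-0.009,0,0,0,0],[-0.01,-0.0045,0,0,0,0],[0,0,0,0,0,0],[0,0,0,0,0,0],[0,0,0,0,0,0]]'
python3 - <<'E'
from h import *
s,f=show(); save(f,'w10')
x,y,z=s['tcp_pos']
print(np.round([proj(f,(.4675,.0225,.01)),proj(f,(.4675,.0225,.0685)),proj(f,(x,y,z+.0315))],1))
g=optics.grab_frame('scene')
a=cv2.resize(f['image'][130:310,130:380,::-1],(500,360),interpolation=cv2.INTER_CUBIC); b=cv2.resize(g['image'][165:265,230:330,::-1],(300,300))
o=np.zeros((360,800,3),np.uint8); o[:,:500]=a; o[:300,500:]=b; cv2.imwrite('pics/m10.png',o)
E
```

```text
t: 20.65
tcp_pos: [0.4693, 0.0239, 0.1188]
orientation: [3.14, -0.001, 1.566]
wrist_force: [0.4, 0.5, -6.2]
grip_width: 0.0564
gripper_force: 65.6
[0.4693 0.0239 0.1188] [ 3.1404e+00 -8.0000e-04  1.5663e+00] 20.65 0.0564
[[252.6 188.8]
 [252.6 211.9]
 [256.3 274.1]]
```

View pics/m10.png

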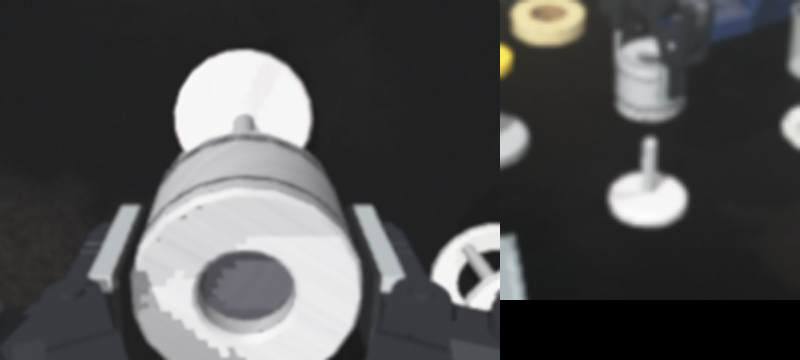

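```bash
python3 -m inch '[[-0.0005,-0.001,-0.015,0,0,0],[0,0,-0.015,0,0,0],[0,0,-0.012,0,0,0],[0,0,0,0,0,0]]'; python3 -m inch '[[0,0,-0.01,0,0,0],[0,0,-0.015,0,0,0],[0,0,-0.015,0,0,0],[0,0,-0.006,0,0,0],[0,0,-0.003,0,0,0],[0,0,0,0,0,0],[0,0,0,0,0,0]]'
```

```text
t: 21.15
tcp_pos: [0.4674, 0.0225, 0.0756]
orientation: [-3.14, 0.0, 1.567]
wrist_force: [-1.0, 0.4, -5.1]
grip_width: 0.0564
gripper_force: 65.9
t: 21.85
tcp_pos: [0.4679, 0.0222, 0.0282]
orientation: [3.141, -0.0, 1.566]
wrist_force: [0.4, 0.0, -5.8]
grip_width: 0.0563
gripper_force: 65.9
```

```bash
python3 -m inch '[[0,0,-0.003,0,0,0],[0,0,-0.002,0,0,0],[0,0,-0.0005,0,0,0],[0,0,0,0,0,0]]'
```

```text
t: 22.25
tcp_pos: [0.4678, 0.022, 0.0227]
orientation: [3.141, 0.0, 1.566]
wrist_force: [-1.1, -1.2, 3.3]
grip_width: 0.0562
gripper_force: 67.0
```

```bash
python3 -m inch '[[0,0,0,0,0,0],[0,0,0,0,0,0],[0,0,0,0,0,0],[0,0,0,0,0,0],[0,0,0.015,0,0,0],[0,0,0.035,0,0,0],[0,0,0.04,0,0,0],[0,0,0.035,0,0,0],[0,0,0,0,0,0]]' 0.0854
python3 -m inch '[[0.01,0.005,0,0,0,0],[0.02,0.01,0,0,0,0],[0.026,0.013,0,0,0,0],[0.027,0.014,0,0,0,0],[0.026,0.014,0,0,0,0],[0.024,0.012,0,0,0,0],[0.015,0.008,0,0,0,0],[0.007,0.0035,0,0,0,0],[0,0,-0.03,0,0,0],[0,0,-0.03,0,0,0],[0,0,0,0,0,0],[0,0,0,0,0,0]]'
python3 - <<'E'
from h import *
s,f=show(); save(f,'w11')
for X in [(.623,.101,.036),(.623,.101,.012)]: print(np.round(proj(f,X),1))
g=optics.grab_frame('scene')
a=cv2.resize(f['image'][130:310,130:380,::-1],(500,360),interpolation=cv2.INTER_CUBIC); b=cv2.resize(g['image'][165:265,200:300,::-1],(300,300))
o=np.zeros((360,800,3),np.uint8); o[:,:500]=a; o[:300,500:]=b; cv2.imwrite('pics/m11.png',o)
E
```

```text
t: 23.15
tcp_pos: [0.4693, 0.0222, 0.151]
orientation: [3.135, -0.0, 1.565]
wrist_force: [0.6, 0.1, -1.7]
grip_width: 0.0853
gripper_force: 0.0
t: 24.35
tcp_pos: [0.6219, 0.1017, 0.0866]
orientation: [-3.139, 0.001, 1.566]
wrist_force: [0.9, -0.4, 0.2]
grip_width: 0.0855
gripper_force: 0.0
[0.6219 0.1017 0.0866] [-3.1393e+00  7.0000e-04  1.5663e+00] 24.35 0.0855
[256.6 210.7]
[256.3 200. ]
```

View pics/m11.png

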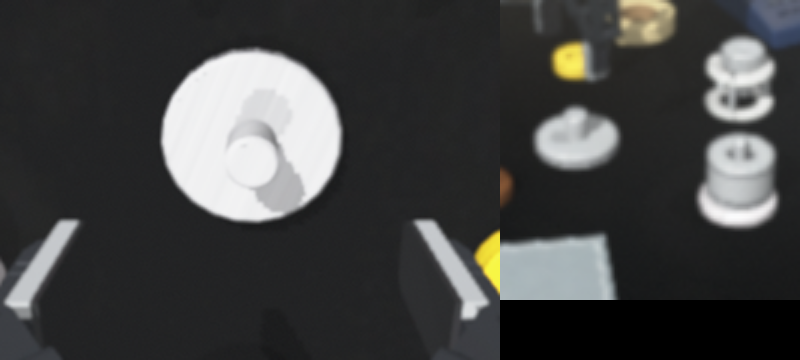

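```bash
python3 -m inch '[[0.0005,0,-0.02,0,0,0],[0,0,-0.025,0,0,0],[0,0,-0.015,0,0,0],[0,0,-0.008,0,0,0],[0,0,0,0,0,0],[0,0,0,0,0,0]]'
```

```text
t: 25.05
tcp_pos: [0.6235, 0.1018, 0.02]
orientation: [3.141, -0.0, 1.566]
wrist_force: [-0.6, 0.4, -0.6]
grip_width: 0.0849
gripper_force: 0.0
```

```bash
python3 -m inch '[[0,0,-0.004,0,0,0],[0,0,0,0,0,0],[0,0,0,0,0,0],[0,0,0,0,0,0],[0,0,0,0,0,0],[0,0,0,0,0,0],[0,0,0,0,0,0],[0,0,0,0,0,0],[0,0,0,0,0,0]]' 0.012
python3 -m inch '[[0,0,0.01,0,0,0],[0,0,0.02,0,0,0],[0,0,0.025,0,0,0],[0,0,0.015,0,0,0],[0,0,0,0,0,0],[0,0,0,0,0,0]]'
```

```text
t: 25.95
tcp_pos: [0.6233, 0.1017, 0.0158]
orientation: [3.141, 0.0, 1.566]
wrist_force: [-0.5, -0.6, 6.7]
grip_width: 0.0196
gripper_force: 58.5
t: 26.55
tcp_pos: [0.6228, 0.1013, 0.085]
orientation: [-3.141, 0.0, 1.566]
wrist_force: [-0.2, -0.3, -4.6]
grip_width: 0.0197
gripper_force: 59.2
```

```bash
python3 - <<'E'
from h import *
s,f=show()
im=cv2.imread('pics/w1.png'); T=np.eye(4); T[:3,:3]=Ro.from_euler('xyz',[3.1406,-.0002,1.5678]).as_matrix(); T[:3,3]=[.6235,.0948,.2313]
C=np.linalg.inv(T@np.array(f['mount'])); f['R']=C[:3,:3]; f['t']=C[:3,3]
def mat(img,box,thr=95):
    g=cv2.resize(cv2.cvtColor(img,cv2.COLOR_BGR2GRAY)[box[1]:box[3],box[0]:box[2]],None,fx=4,fy=4)
    c=max(cv2.findContours((g>thr).astype(np.uint8),0,2)[0],key=cv2.contourArea)
    q=cv2.approxPolyDP(cv2.convexHull(c),12,True)[:,0]; return (q+.5)/4-.5+np.array(box[:2])
q=mat(im,(60,0,180,130)); P=np.array([at(f,u,v,.005)[:2] for u,v in q]); print(P.round(3).tolist(),P.mean(0), at(f,254.3,156.4,.012)[:2])
t=optics.grab_frame('top'); save(t,'t9'); q=mat(cv2.imread('pics/top0.png'),(155,218,216,282)); P=np.array([at(t,u,v,.005)[:2] for u,v in q]); print(P.round(3).tolist(),P.mean(0))
E
```

```text
[0.6228 0.1013 0.085 ] [-3.1414e+00  2.0000e-04  1.5656e+00] 26.55 0.0197
[[0.426, 0.286], [0.52, 0.248], [0.481, 0.151], [0.386, 0.191]] [0.45314535 0.2188549 ] [0.62398245 0.10417658]
[[0.523, 0.244], [0.483, 0.148], [0.389, 0.189], [0.43, 0.281]] [0.45619886 0.21553002]
```

```bash
python3 -m inch '[[-0.009,0.006,0,0,0,0],[-0.017,0.012,0,0,0,0],[-0.024,0.016,0,0,0,0],[-0.026,0.018,0,0,0,0],[-0.026,0.018,0,0,0,0],[-0.025,0.017,0,0,0,0],[-0.02,0.014,0,0,0,0],[-0.014,0.009,0,0,0,0],[-0.008,0.0055,0,0,0,0],[0,0,-0.02,0,0,0],[0,0,-0.02,0,0,0],[0,0,0,0,0,0],[0,0,0,0,0,0]]'
python3 - <<'E'
from h import *
s,f=show(); save(f,'w12')
x,y,z=s['tcp_pos']
print(np.round([proj(f,(.454,.217,.005)),proj(f,(x,y,z-.0038))],1))
print([np.round(proj(f,(.454+.052*(a*.921-b*.39),.217+.052*(a*.39+b*.921),.005)),1).tolist() for a,b in [(1,1),(1,-1),(-1,-1),(-1,1)]])
a=cv2.resize(f['image'][120:300,130:380,::-1],(750,540),interpolation=cv2.INTER_CUBIC); cv2.imwrite('pics/m12.png',a)
E
```

```text
t: 27.95
tcp_pos: [0.4537, 0.2171, 0.0451]
orientation: [-3.141, 0.001, 1.566]
wrist_force: [-0.4, 0.7, -5.4]
grip_width: 0.0196
gripper_force: 59.3
[0.4537 0.2171 0.0451] [-3.1405e+00  8.0000e-04  1.5659e+00] 27.95 0.0196
[[255.5 215.4]
 [255.5 239.1]]
[[296.7, 121.1], [343.2, 247.6], [222.3, 291.3], [160.1, 180.3]]
```

View pics/m12.png

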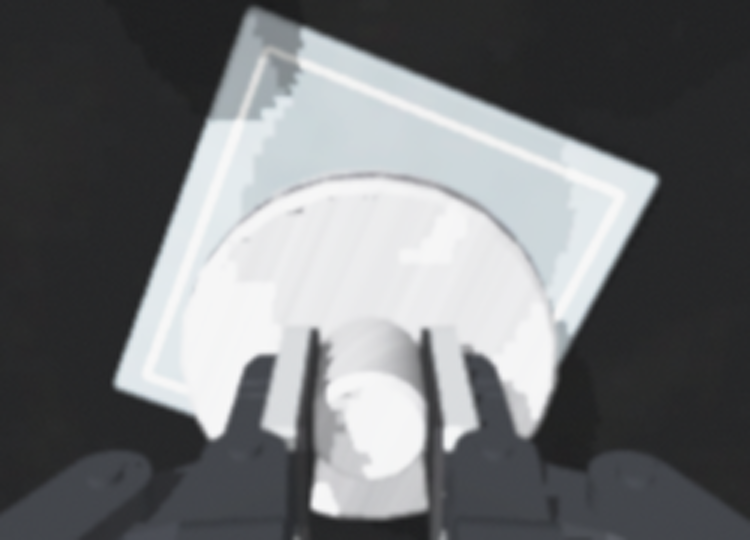

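```bash
python3 - <<'E'
from h import *
s,f=show(); x,y,z=s['tcp_pos']
l=at(f,168.2,247.9,.005);r=at(f,349.2,179.9,.005);t=at(f,213.9,122.6,.005)
print('mat',(l+r)/2, np.linalg.norm(l-r),np.linalg.norm(l-t),np.linalg.norm(r-t))
zf=z-.0158+.012
e=at(f,252.8,177.2,zf); print('foot far edge',e,'-> centre y',e[1]-.039,'x from sides',e[0], 'tcp',x,y)
E
```

```text
[0.4541 0.2172 0.0456] [-3.1415e+00  2.0000e-04  1.5657e+00] 28.0 0.0197
mat [0.45386236 0.21694913 0.005     ] 0.14598224063571855 0.10324322660444636 0.10308483857077166
foot far edge [0.45265738 0.25681839 0.0417856 ] -> centre y 0.21781839138905248 x from sides 0.45265738199884803 tcp 0.45411119007982564 0.21718826145662856
```

```bash
python3 -m inch '[[0.001,-0.001,-0.008,0,0,0],[0,0,-0.008,0,0,0],[0,0,-0.004,0,0,0],[0,0,-0.002,0,0,0],[0,0,0,0,0,0],[0,0,0,0,0,0]]'; python3 -m inch '[[0,0,-0.0015,0,0,0],[0,0,-0.001,0,0,0],[0,0,0,0,0,0]]'
```

```text
t: 28.65
tcp_pos: [0.455, 0.2162, 0.0232]
orientation: [-3.141, 0.0, 1.566]
wrist_force: [-0.3, 0.2, -5.8]
grip_width: 0.0199
gripper_force: 59.5
t: 28.95
tcp_pos: [0.4551, 0.2161, 0.0208]
orientation: [3.141, 0.0, 1.566]
wrist_force: [0.1, -0.1, -5.9]
grip_width: 0.0199
gripper_force: 59.6
```

```bash
python3 -m inch '[[0,0,-0.001,0,0,0],[0,0,-0.0005,0,0,0],[0,0,0,0,0,0]]'
```

```text
t: 29.25
tcp_pos: [0.4551, 0.2161, 0.0207]
orientation: [3.14, -0.0, 1.566]
wrist_force: [-4.5, -2.4, 16.8]
grip_width: 0.02
gripper_force: 61.9
```

Seated. Release, rise well clear, and check by numbers.

```bash
python3 -m inch '[[0,0,0,0,0,0],[0,0,0,0,0,0],[0,0,0,0,0,0],[0,0,0,0,0,0],[0,0,0,0,0,0],[0,0,0,0,0,0],[0,0,0.01,0,0,0],[0,0,0.03,0,0,0],[0,0,0.04,0,0,0],[0,0,0.04,0,0,0],[0,0,0.01,0,0,0],[0,0,0,0,0,0],[0,0,0,0,0,0]]' 0.0854
python3 - <<'E'
from h import *
s,f=show()
im=cv2.resize(f['image'],None,fx=2,fy=2)
g=cv2.cvtColor(im,cv2.COLOR_RGB2GRAY)
u,v=proj(f,(.454,.217,.012)); print(u,v)
save(f,'w13')
# mat: light region; base: brighter
def big(thr):
    m=np.zeros_like(g); cv2.circle(m,(int(2*u),int(2*v)),150,255,-1)
    return max(cv2.findContours(((g>thr)&(m>0)).astype(np.uint8),0,2)[0],key=cv2.contourArea)
q=cv2.approxPolyDP(cv2.convexHull(big(95)),12,True)[:,0]/2; P=np.array([at(f,a,b,.005)[:2] for a,b in q]); print(P.round(3).tolist(),P.mean(0))
for l,z in [('base',.017),('mat',.005)]:
    for b in optics.boxes_of(f,l)[:2]: x=b['bbox']; print(l,b['p'],np.round(x),at(f,(x[0]+x[2])/2,(x[1]+x[3])/2,z))
blur=cv2.medianBlur(g,5); c=cv2.HoughCircles(blur,3,1.5,100,param1=120,param2=.6,minRadius=45,maxRadius=120)
if c is not None:
    for a in c[0][:3]: print(a/2, at(f,a[0]/2,a[1]/2,.017))
for n in ['scene','top']:
    t=optics.grab_frame(n); save(t,n+'9')
    for l,z in [('plunger',.055),('stop_ring',.01),('sleeve',.032),('base',.017),('beaker',0),('loupe',0)]:
        for b in optics.boxes_of(t,l)[:3]: x=b['bbox']; print(n,l,round(b['p'],2),np.round(x),at(t,(x[0]+x[2])/2,(x[1]+x[3])/2,z)[:2].round(3))
E
```

```text
t: 30.55
tcp_pos: [0.4548, 0.2156, 0.1489]
orientation: [-3.141, 0.0, 1.565]
wrist_force: [-0.7, -0.8, -0.8]
grip_width: 0.0855
gripper_force: 0.0
[0.4548 0.2156 0.1489] [-3.1415e+00  5.0000e-04  1.5654e+00] 30.55 0.0855
253.65972403110345 178.23603247637615
[[0.427, 0.284], [0.521, 0.245], [0.481, 0.149], [0.385, 0.189]] [0.45351594 0.21678545]
base 0.95 [216. 145. 291. 213.] [0.45366055 0.21767706 0.017     ]
mat 0.81 [194. 114. 314. 233.] [0.45463352 0.22041867 0.005     ]
[371.625  66.375  29.7  ] [0.56558528 0.32704179 0.017     ]
[252.375 180.375  35.325] [0.4526056  0.21603951 0.017     ]
[379.875 181.125  24.825] [0.58944365 0.21438225 0.017     ]
scene plunger 0.69 [275. 178. 287. 196.] [ 0.589 -0.068]
scene stop_ring 0.68 [334. 197. 352. 215.] [ 0.469 -0.205]
scene stop_ring 0.52 [186. 217. 207. 235.] [0.596 0.2  ]
scene sleeve 0.68 [266. 212. 293. 233.] [0.469 0.016]
scene base 0.97 [199. 244. 234. 268.] [0.449 0.214]
scene base 0.39 [266. 212. 289. 238.] [0.478 0.017]
scene beaker 0.96 [324. 166. 348. 191.] [ 0.616 -0.31 ]
scene beaker 0.6 [275. 177. 286. 195.] [ 0.671 -0.126]
scene loupe 0.53 [176. 270. 200. 294.] [0.417 0.303]
scene loupe 0.36 [322. 202. 355. 221.] [ 0.464 -0.188]
top plunger 0.74 [296. 179. 313. 200.] [ 0.604 -0.081]
top stop_ring 0.68 [339. 232. 357. 254.] [ 0.474 -0.194]
top stop_ring 0.67 [252. 126. 272. 143.] [0.758 0.024]
top stop_ring 0.64 [181. 188. 200. 206.] [0.593 0.208]
top sleeve 0.81 [253. 234. 275. 256.] [0.468 0.02 ]
top base 0.87 [180. 237. 203. 265.] [0.454 0.201]
top beaker 0.94 [360. 187. 393. 213.] [ 0.585 -0.274]
```

```bash
python3 -c "
from bench import bot
print(bot.hand_in())"
```

```text
the job is handed in; nothing more can be done
None
```

The die is stripped in the asked order and handed in at about 31 s: plunger hanging in its stand, stop ring flat in the dish, sleeve on the drying post's foot, base within about 2 mm of the mat's centre; the beaker and loupe show no movement in the pictures, and no verdict came back.

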